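# Seal the full lens case for dispatch

## Task

Three look-alike clip-lid lens cases stand on the bench; one is packed with finished lenses and two are empty: feel which is which by lifting. Set the full one gently down flat in the job tray with its lid on, and snap all four of its lid clips fully home in opposite-corner order (first two clips that lie diagonally across from each other, then the other two) so that the gasket seats evenly. The two empty cases stay standing on the bench beside the tray with their lids on and their clips open, and the spray bottle, spectacles, pad roll and lens blank are not knocked about.

Things in the scene. Friction and masses are not known exactly. Their poses are not given: they have to be found in the camera images.
- case_a: grey plastic lens case with a separate loose lid, one of three look-alikes. Origin under its centre, local z up, y along its length, x across. Outside 65 mm across x, 142 mm along y, 38 mm to the top of the rim, 43 mm with the lid, up to 70 mm with clips open. A rolled rim, 5 mm thick, runs round the top at z 33 to 38 mm.
- case_b: look-alike of case_a, same sizes and axes. To lift any of the three: pinch the ribbed finger grips in the middle of both long sides, 65 mm apart across x (x = +-32.3, y within +-20, z 7 to 34 mm), between the clips. The lid only lies on the case until it is clipped, so do not lift by the lid.
- case_c: look-alike of case_a, same sizes and axes. One of the three is full of lenses, any one of them; it cannot be seen which. With its lid an empty case weighs 0.17 to 0.21 kg, the full one 0.46 to 0.64 kg.
- lid_a: lid of case_a, grey, 61 x 143 x 5 mm, gasket and 5 mm skirt under it; origin at the centre of the underside of its plate, axes as the case's; seated it lies 38 mm above the case's origin. Four clips are hinged on its top: hinge lines along y at x = +8 (clips 1, 2) and x = -8 mm (clips 3, 4), 7.5 mm above the lid's origin.
- lid_b: lid of case_b, like lid_a. On every lid clip 1 lies at (+x, y = +50 mm), clip 2 at (+x, y = -50), clip 3 at (-x, y = -50), clip 4 at (-x, y = +50); so 1 and 3 are opposite corners, and 2 and 4. To close one, press down on its arm at x = +-26 mm.
- lid_c: lid of case_c, like lid_a, with clips placed as on lid_b. Fixed things to keep clear of, beside and behind the three cases: a hooded instrument 0.46 m tall at the bench's left front (x 0.32 to 0.49, y 0.42 to 0.62 m, next to the arm's way in), lensmeter (x over 0.53, y over 0.38, 0.52 m tall), frame heater (x over 0.57, y 0.13 to 0.29, 0.36 m tall)
- clip_a1 (a joint): clip 1 of lid_a, like all 12: black L-shape 22 mm wide; arm 27 mm out from the hinge, then a leg 17 mm down with a tooth inside. 0 rad = home (arm level, its top 47 mm above the case's underside, tooth under the rim); grows as the arm swings up; stays where left; stop at 1.0.
- clip_a2 (a joint): clip 2 of lid_a. All clips start open at 0.45 to 0.85 rad and swing freely down to 0.3 rad; there the tooth rides on the springy rim: pressing straight down 18 mm out from the hinge takes about 5 N (to 10 N when fast), the tooth passes the rim at 0.15 rad and the clip springs home by itself.
- clip_a3 (a joint): clip 3 of lid_a, like clip_a1 and clip_a2; rad, 0 = home, grows as it opens
- clip_a4 (a joint): clip 4 of lid_a, like clip_a1 and clip_a2; rad, 0 = home, grows as it opens
- clip_b1 (a joint): clip 1 of lid_b, like clip_a1 and clip_a2; rad, 0 = home, grows as it opens
- clip_b2 (a joint): clip 2 of lid_b, like clip_a1 and clip_a2; rad, 0 = home, grows as it opens
- clip_b3 (a joint): clip 3 of lid_b, like clip_a1 and clip_a2; rad, 0 = home, grows as it opens
- clip_b4 (a joint): clip 4 of lid_b, like clip_a1 and clip_a2; rad, 0 = home, grows as it opens
- clip_c1 (a joint): clip 1 of lid_c, like clip_a1 and clip_a2; rad, 0 = home, grows as it opens
- clip_c2 (a joint): clip 2 of lid_c, like clip_a1 and clip_a2; rad, 0 = home, grows as it opens
- clip_c3 (a joint): clip 3 of lid_c, like clip_a1 and clip_a2; rad, 0 = home, grows as it opens
- clip_c4 (a joint): clip 4 of lid_c, like clip_a1 and clip_a2; rad, 0 = home, grows as it opens
- tray: open plastic job tray, fixed, 151 (local x) x 190 (local y) mm, walls 30 mm high and 3 mm thick, floor 2.5 mm; origin under its centre. The inside is 142 x 184 mm: a case goes in with its length along local y.
- spray: bystander: lens cleaner spray bottle, upright, 42 mm round and 140 mm tall; origin under its centre
- spectacles: bystander: spectacles with open temples standing on the bench, 143 x 131 x 37 mm; origin under their centre
- pad_roll: bystander: roll of blocking pads lying flat, 62 mm round, 26 mm tall; origin under its centre
- lens_blank: bystander: uncut clear lens blank lying flat, 62 mm round, 6 mm thick; origin under its centre

How it is judged:
By the outcome, as a careful person would: the job done as asked, in the order asked, and still so for the second after the job is handed in, with the robot touching nothing.
It also fails if it takes over 72 s, if anything falls off the work surface, if the arm or the gripper's body presses on something with over 40 N, if the wrist force passes 120 N, or if a joint passes its speed limit or range.

## Robot

A 7-joint arm with a two-finger parallel gripper is mounted at the origin on a cart in front of the work surface, level with it; the furniture and walls round the work are solid. World frame = base frame: x ahead of the robot, y to its left, z up, the work surface at z = 0. Lengths are in m, angles in rad, forces in N, time in s.
With the tool pointing down it reaches from about 0.375 to 0.925 m from the base axis. Payload 3.1 kg.
Tool frame: the origin (TCP) lies midway between the tips of the shut fingers; the grasp point (between the pads) lies 19 mm behind it (ctrl.hold_point_z is the distance from the TCP to the grasp point, in m); z points along the fingers, y is the line along which they close (so a half turn about z gives the same grasp; the last joint's range is limited). The gripper opens to 85 mm and grips with 20 to 120 N. Pads are 22 mm wide; open, the fingers measure 114 mm over their backs; the gripper's body (76 mm by 85 mm) begins 54 mm behind the grasp point. The pads swing forward as they close: fully open they stand 13 mm farther back than shut.
Start: joints at [1.217, 0.383, 0.044, 1.598, -0.018, 1.161, -0.05], TCP at [0.164, -0.629, 0.231] pointing down, gripper open.
Joint ranges: [-2.61, 2.61], [-0.41, 2.15], [-1.48, 1.57], [0, 2.5], [-1.57, 4.71], [0.05, 1.97], [-2.85, 2.85]. Speed limits (rad/s): [2.79, 2.79, 3.14, 3.14, 3.14, 3.14, 3.14].

## Interface

Orientations are given as a unit quaternion [x, y, z, w].
In Python, from workcell import ctrl gives the robot as it stands.
- The arm moves only by the tool send_rows, never from a script. Its argument "targets" is a list of rows, each a list of 7 numbers: the finger opening in cm, from 0 to 8.54, then the shift along the tool's x, y, z in cm, then the turn, a rotation vector about the tool's x, y, z in rad. A call has 1 to 12 rows; each row shifts and turns the commanded pose from where the row before left it, along the tool's axes as they then stand; what a row does not reach is not made up. A row lasts 1/8 s, in which the tool goes at most 62.5 mm and 10.7 degrees, less where a joint would pass 70% of its speed; a pose out of reach is approached as far as the arm can. A call with a gripper value outside its range is refused whole. The fingers move at their own pace and stop on an object; "squeeze" is the grip in N (left out, the last holds). Time passes only in rows, so rows that do not move let the fingers close. It gives the time, the measured TCP pose, the force, the opening and the grip force at its end, in the units of the state.
- ctrl.observe(): the state, without advancing time (a new reading comes with each control period).
- ctrl.camera(name): name is "scene" or "side" or "wrist"; returns the picture (480x640x3 uint8, red, green, blue); there is no depth.
- ctrl.camera_params(name): a dict with "intrinsics" (3x3 intrinsics, pixels), "k1" (the pictures are not rectified: a ray, as slopes to the right and down, at radius r is drawn at 1 + k1 r^2 times it, then the intrinsics apply), "T" (4x4, takes a point from camera to world coordinates). Camera axes: x right, y down, z forward; pixel columns grow to the right and rows downward; lengths in m; the calibration is good to about 2 mm. A picture is of the moment at which its call begins: read the wrist's pose just before it. camera_params takes no time and is no camera call; for the wrist camera it gives the pose at the moment of the call.
- ctrl.job_done(): hands the job in; it is judged then, once.
The state is a dict: "t": time; "joint_pos": joint angles; "joint_vel": joint speeds; "tau": joint torques, N m; "tool_pos": TCP position; "tool_rot": TCP orientation; "force": force on the tool from outside, world axes, zero at the start; "ft_torque": the same for the moment, N m; "finger_gap": finger opening in m; "finger_force": force on a finger pad.
Only numpy, scipy, OpenCV 4.12 (cv2) and the standard library are available. Lean on these libraries where they do the work, as an engineer would, in place of code of your own. Each camera call takes 0.05 s, during which the arm holds its last target. There are 200 camera calls.

## Working session

There is one attempt and no reset: what is moved stays moved. The work goes in short steps, Python scripts to look and compute and a tool call to move; the robot and the scene stay as the last step left them, time stands still between calls to the robot, and variables do not carry over. Pictures are saved under pics/ and viewed, at most 10 in all, crops included, and the job is handed in when it is done.

Besides the shell and the picture viewer there is one more tool, called after "Call:" as name(argument=value, ...), one argument or row to a line, values as JSON. send_rows: Moves the arm, as the interface text tells. Its arguments: {"type":"object","properties":{"targets":{"type":"array"},"squeeze":{"type":"number"}},"required":["targets"]}

```bash
mkdir -p pics; ls
python3 - <<'E'
from workcell import ctrl
import cv2,numpy as np
print(ctrl.observe(), ctrl.hold_point_z)
for n in("scene","side","wrist"):
    p=ctrl.camera_params(n);print(n,np.round(p["T"],3).tolist(),p["intrinsics"],p["k1"])
    cv2.imwrite(f"pics/{n}0.png",ctrl.camera(n)[:,:,::-1])
E
```

```text
pics
{'t': 0.0, 'joint_pos': array([ 1.21718065,  0.38387387,  0.04387366,  1.59962324, -0.01789065,
        1.16118208, -0.04992344]), 'joint_vel': array([ 3.10534297e-04,  3.05867213e-04, -1.57340183e-04,  1.33221507e-04,
        4.62703860e-05,  1.53181606e-03, -1.26590837e-03]), 'tau': array([-1.71476870e-05, -4.33457386e+01,  1.02481149e+00, -2.49513853e+01,
        1.04932731e-02,  1.12686830e-02,  3.26919569e-06]), 'tool_pos': array([ 0.16419451, -0.62792373,  0.22983986]), 'tool_rot': array([ 9.91828610e-01,  1.27570352e-01, -2.55736898e-04, -1.32226680e-03]), 'force': array([-0.7785913 , -0.26716849,  0.37506112]), 'ft_torque': array([-0.00881436,  0.02720158, -0.00657103]), 'finger_force': 0.0, 'finger_gap': 0.0856930281340145} 0.0187
scene [[-0.443, -0.4, 0.802, -0.615], [-0.897, 0.206, -0.392, 0.523], [-0.008, -0.893, -0.45, 0.715], [0.0, 0.0, 0.0, 1.0]] [[586.5231355    0.         322.26194085]
 [  0.         586.5231355  230.16033069]
 [  0.           0.           1.        ]] -0.026232302886733096
side [[0.901, -0.372, 0.222, 0.327], [-0.433, -0.775, 0.461, -0.554], [0.001, -0.511, -0.859, 1.033], [0.0, 0.0, 0.0, 1.0]] [[466.11906159   0.         321.4569693 ]
 [  0.         466.11906159 247.96965169]
 [  0.           0.           1.        ]] -0.12176536710745801
wrist [[0.254, -0.926, -0.279, 0.235], [-0.967, -0.243, -0.072, -0.61], [-0.001, 0.288, -0.958, 0.373], [0.0, 0.0, 0.0, 1.0]] [[338.34968154   0.         319.02392483]
 [  0.         338.34968154 236.73628597]
 [  0.           0.           1.        ]] 0.018286972583131094
```

View pics/scene0.png

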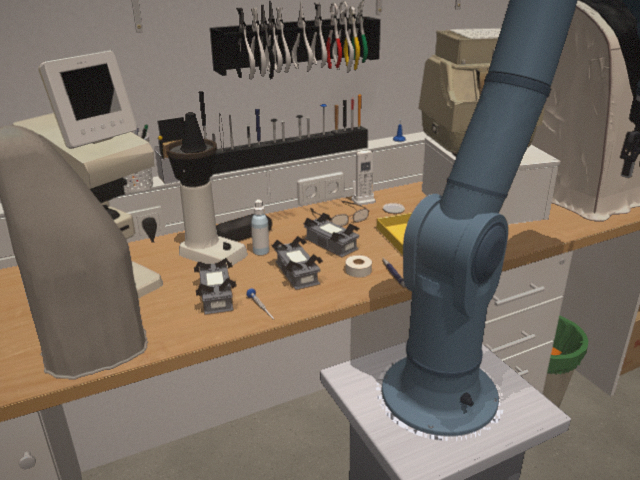

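View pics/side0.png

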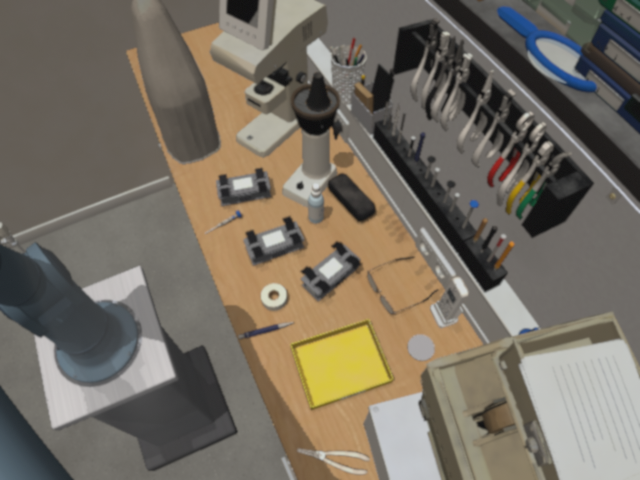

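The side view shows the three cases with white labels near px (244,185), (274,240) and (331,270). The yellow tray is near (341,364), the pad roll (274,295), the blank (421,347) and the spray (316,205).

```bash
cat > h.py <<'E'
import numpy as np,cv2
from workcell import ctrl
def ray(p,uv):
    K=p["intrinsics"];u=np.atleast_2d(np.asarray(uv,float))
    d=np.c_[(u[:,0]-K[0][2])/K[0][0],(u[:,1]-K[1][2])/K[1][1]]
    s=d.copy()
    for _ in range(10): s=d/(1+p["k1"]*(s**2).sum(1,keepdims=True))
    T=np.array(p["T"]);return T[:3,3],np.c_[s,np.ones(len(s))]@T[:3,:3].T
def plane(p,uv,z):
    o,r=ray(p,uv);return (o+r*((z-o[2])/r[:,2])[:,None])[:,:2]
def proj(p,X):
    T=np.array(p["T"]);X=np.atleast_2d(np.asarray(X,float));c=(X-T[:3,3])@T[:3,:3];s=c[:,:2]/c[:,2:]
    s=s*(1+p["k1"]*(s**2).sum(1,keepdims=True));K=p["intrinsics"]
    return np.c_[s[:,0]*K[0][0]+K[0][2],s[:,1]*K[1][1]+K[1][2]]
def rect(p,m,z):
    """largest blob of mask -> world centre, yaw of long side, dims"""
    c=max(cv2.findContours(m.astype(np.uint8),0,1)[0],key=cv2.contourArea)
    w=plane(p,c[:,0],z);(x,y),(a,b),t=cv2.minAreaRect((w*1000).astype(np.float32))
    if a<b:a,b,t=b,a,t+90
    return np.round([x,y,a,b,t%180],1)
E
python3 - <<'E'
from h import *
im=cv2.imread("pics/side0.png");p=ctrl.camera_params("side")
hsv=cv2.cvtColor(im,cv2.COLOR_BGR2HSV)
white=(hsv[...,1]<30)&(hsv[...,2]>165)
for c in((244,185),(274,240),(331,270)):
    m=np.zeros(white.shape,bool);m[c[1]-20:c[1]+20,c[0]-22:c[0]+22]=1
    r=rect(p,white&m,.043)
    dark=(hsv[...,2]<105)&(hsv[...,1]<70);k=np.zeros_like(m);k[c[1]-34:c[1]+34,c[0]-38:c[0]+38]=1
    print(c,r,"dark",rect(p,cv2.morphologyEx((dark&k).astype(np.uint8),cv2.MORPH_CLOSE,np.ones((9,9))),.05))
y=(hsv[...,0]>20)&(hsv[...,0]<35)&(hsv[...,1]>150)
print("tray",rect(p,y,.03),rect(p,y,.0))
for n,uv,z in(("spray",(316,215),.07),("roll",(274,295),.026),("blank",(421,347),.006)):print(n,plane(p,uv,z).round(3))
cv2.imwrite("pics/crop.png",cv2.resize(im[150:410,190:450],None,fx=2.3,fy=2.3,interpolation=2))
E
```

```text
(244, 185) [477.6 254.1  51.3  35.7 167.7] dark [477.2 237.1 135.2 101.8 166.8]
(274, 240) [485.5  55.5  51.6  35.6 176. ] dark [483.4  45.3 137.   97.7 177. ]
(331, 270) [578.3 -82.4  50.8  35.5  16. ] dark [570.4 -89.6 146.   84.1  17.7]
tray [ 497.4 -298.3  188.5  151.9  173.1] [ 502.5 -290.7  194.1  156.5  173.1]
spray [[0.605 0.055]]
roll [[ 0.429 -0.083]]
blank [[ 0.683 -0.342]]
```

View pics/crop.png

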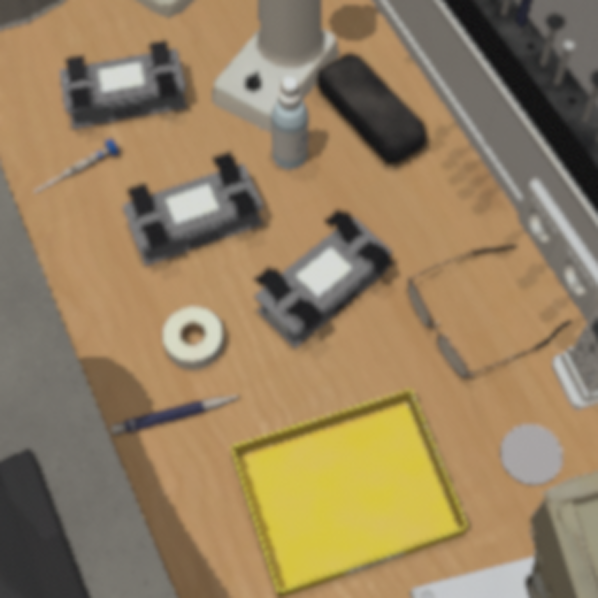

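The crop shows three cases with white labels and open black clips. P1 is top left, P2 is centre and P3 is on the right, above the yellow tray. Nothing stands between P3 and the tray. I'll fly to P3 with the tool turned half round, so the wrist camera faces the robot and stays away from the heater and spray.

```bash
cat >> h.py <<'E'
from scipy.spatial.transform import Rotation as R
def plan(goal,n,gap,ease=True,start=None):
    """goal x,y,z(m),yaw deg, tool down; prints rows in tool axes"""
    s=ctrl.observe();r0=R.from_quat(s["tool_rot"]);p0=np.array(s["tool_pos"]);
    if start is not None: p0=np.array(start[:3]);r0=R.from_euler('ZX',[start[3],180],degrees=True)
    r1=R.from_euler('ZX',[goal[3],180],degrees=True)
    v=(r0.inv()*r1).as_rotvec()
    if abs(v[2])>2.8: v=np.array([0,0,-abs(v[2])])
    rows=[];P=p0;Q=r0
    for i in range(1,n+1):
        a=i/n
        if ease:a=a*a*(3-2*a)
        p=p0+a*(np.array(goal[:3])-p0);q=r0*R.from_rotvec(v*a)
        d=Q.inv().apply(p-P)*100;w=(Q.inv()*q).as_rotvec()
        d=np.round(d,1);w=np.round(w,3)
        rows.append([gap,*(d+0).tolist(),*(w+0).tolist()]);P=P+Q.apply(d/100);Q=Q*R.from_rotvec(w)
    for k in range(0,n,12):print(str(rows[k:k+12]).replace(" ",""))
    return [*P,Q.as_euler('ZXY',degrees=True)[0]]
E
python3 -c "
from h import *
print(plan((.578,-.082,.20,196),22,8.5,False))"
```

```text
[[8.5,2.4,-1.9,0.1,0.0,0.0,-0.142],[8.5,2.7,-1.6,0.2,0.0,0.0,-0.141],[8.5,2.9,-1.1,0.1,0.0,0.0,-0.142],[8.5,3.1,-0.8,0.2,0.0,0.0,-0.142],[8.5,3.1,-0.3,0.1,0.0,0.0,-0.142],[8.5,3.1,0.1,0.1,0.0,0.0,-0.141],[8.5,3.0,0.6,0.2,0.0,0.0,-0.142],[8.5,3.0,1.0,0.1,0.0,0.0,-0.142],[8.5,2.8,1.4,0.2,0.0,0.0,-0.142],[8.5,2.5,1.8,0.1,0.0,0.0,-0.141],[8.5,2.3,2.1,0.2,0.0,0.0,-0.142],[8.5,1.9,2.4,0.1,0.0,0.0,-0.142]]
[[8.5,1.6,2.7,0.1,0.0,0.0,-0.142],[8.5,1.2,2.9,0.2,0.0,0.0,-0.141],[8.5,0.8,3.0,0.1,0.0,0.0,-0.142],[8.5,0.4,3.1,0.2,0.0,0.0,-0.142],[8.5,-0.1,3.1,0.1,0.0,0.0,-0.142],[8.5,-0.6,3.1,0.1,0.0,0.0,-0.141],[8.5,-0.9,2.9,0.2,0.0,0.0,-0.142],[8.5,-1.4,2.8,0.1,0.0,0.0,-0.142],[8.5,-1.8,2.6,0.2,0.0,0.0,-0.141],[8.5,-2.1,2.3,0.1,0.0,0.0,-0.142]]
[np.float64(0.5784120576615787), np.float64(-0.0820302970760505), np.float64(0.20001325422117983), np.float64(13.308672649697963)]
```

Call:
send_rows(
  targets=[
    [8.5,2.4,-1.9,0.1,0.0,0.0,-0.142],
    [8.5,2.7,-1.6,0.2,0.0,0.0,-0.141],
    [8.5,2.9,-1.1,0.1,0.0,0.0,-0.142],
    [8.5,3.1,-0.8,0.2,0.0,0.0,-0.142],
    [8.5,3.1,-0.3,0.1,0.0,0.0,-0.142],
    [8.5,3.1,0.1,0.1,0.0,0.0,-0.141],
    [8.5,3.0,0.6,0.2,0.0,0.0,-0.142],
    [8.5,3.0,1.0,0.1,0.0,0.0,-0.142],
    [8.5,2.8,1.4,0.2,0.0,0.0,-0.142],
    [8.5,2.5,1.8,0.1,0.0,0.0,-0.141],
    [8.5,2.3,2.1,0.2,0.0,0.0,-0.142],
    [8.5,1.9,2.4,0.1,0.0,0.0,-0.142],
  ],
)

```text
t: 1.65
tool_pos: [0.3903, -0.3304, 0.2139]
tool_rot: [0.556, 0.831, 0.0, -0.0]
force: [0.2, -0.4, -0.5]
finger_gap: 0.0845
finger_force: 0.0
```

Call:
send_rows(
  targets=[
    [8.5,1.6,2.7,0.1,0.0,0.0,-0.142],
    [8.5,1.2,2.9,0.2,0.0,0.0,-0.141],
    [8.5,0.8,3.0,0.1,0.0,0.0,-0.142],
    [8.5,0.4,3.1,0.2,0.0,0.0,-0.142],
    [8.5,-0.1,3.1,0.1,0.0,0.0,-0.142],
    [8.5,-0.6,3.1,0.1,0.0,0.0,-0.141],
    [8.5,-0.9,2.9,0.2,0.0,0.0,-0.142],
    [8.5,-1.4,2.8,0.1,0.0,0.0,-0.142],
    [8.5,-1.8,2.6,0.2,0.0,0.0,-0.141],
    [8.5,-2.1,2.3,0.1,0.0,0.0,-0.16],
  ],
)

```text
t: 2.9
tool_pos: [0.5788, -0.0822, 0.1998]
tool_rot: [-0.127, 0.992, 0.0, -0.0]
force: [0.4, -0.3, 0.1]
finger_gap: 0.0849
finger_force: 0.0
```

Run:
```python
from h import *
s=ctrl.observe();print(s["t"],s["tool_pos"],R.from_quat(s["tool_rot"]).as_matrix().round(3).tolist(),s["joint_pos"].round(2),s["force"])
p=ctrl.camera_params("wrist");im=ctrl.camera("wrist")[:,:,::-1].copy();cv2.imwrite("pics/w1.png",im)
hsv=cv2.cvtColor(im,cv2.COLOR_BGR2HSV);white=(hsv[...,1]<30)&(hsv[...,2]>165)
u=proj(p,[[.578,-.082,.043]])[0].astype(int);print(u)
m=np.zeros(white.shape,bool);m[max(0,u[1]-70):u[1]+70,max(0,u[0]-70):u[0]+70]=1
print(rect(p,white&m,.043))
```

```text
2.9 [ 0.57881306 -0.08221389  0.19979233] [[-0.968, -0.252, -0.001], [-0.252, 0.968, -0.0], [0.001, 0.0, -1.0]] [ 0.66  0.38 -0.72  1.76  0.28  1.1   1.68] [ 0.38636214 -0.28842407  0.07418884]
[320 219]
[588.6 -99.9  64.7  12.5   7.2]
```

View pics/w1.png

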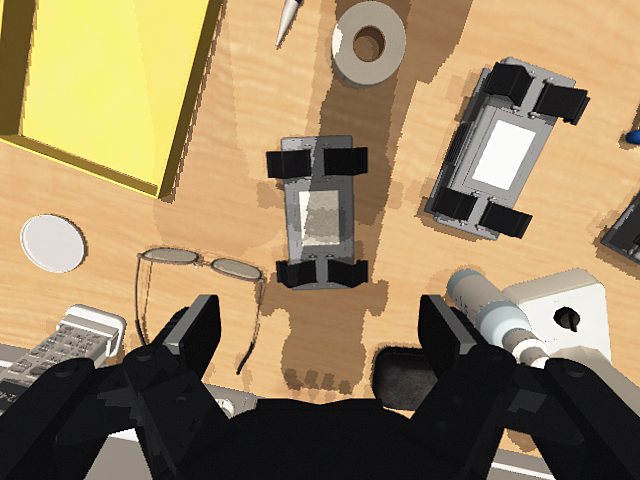

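The wrist view shows P3's label centred at (320,219), right where the side view predicted. It is half in the gripper's shadow. P2 is at (503,150), the pad roll at (369,43) and the spray at (480,300). The fingers flank the P3 axis. Next I'll refine P3 and P2 from this picture.

Run:
```python
from h import *
im=cv2.imread("pics/w1.png");p=ctrl.camera_params("wrist")
hsv=cv2.cvtColor(im,cv2.COLOR_BGR2HSV)
m=np.zeros((480,640),np.uint8);m[180:255,296:346]=1
w=(hsv[...,2]>140)&(m>0);print("P3 label",rect(p,cv2.morphologyEx(w.astype(np.uint8),3,np.ones((5,5))),.043))
m[:]=0;m[100:205,455:550]=1
w=(hsv[...,2]>190)&(hsv[...,1]<40)&(m>0);print("P2 label",rect(p,w,.043))
# P3 lid edges at z=.043
a=plane(p,[(351,137),(354,290),(284,137),(289,285)],.043);print(a.round(4).tolist())
for i in(0,2):d=a[i]-a[i+1];print(np.degrees(np.arctan2(*d[::-1])))
print("spray base",plane(p,(460,278),.0),"cap",plane(p,(530,345),.14))
print(plan((.578,-.082,.005,196),10,8.5))
```

```text
P3 label [581.  -77.9  69.4  40.   14.1]
P2 label [486.   60.6  50.9  35.4 177.6]
[[0.5051, -0.0694], [0.6407, -0.0254], [0.52, -0.1242], [0.6521, -0.0876]]
-162.03663110527157
-164.51141709888506
spray base [[0.61520925 0.09263509]] cap [[0.60616389 0.08001173]]
[[8.5,0.0,0.0,0.5,0.0,0.0,0.0],[8.5,0.1,-0.1,1.5,0.0,0.0,-0.002],[8.5,0.0,0.0,2.2,0.001,0.001,-0.001],[8.5,0.1,-0.1,2.7,0.0,0.0,-0.002],[8.5,0.1,-0.1,2.9,0.001,0.001,-0.002],[8.5,0.0,0.0,2.8,0.001,0.001,-0.002],[8.5,0.1,-0.1,2.7,0.0,0.0,-0.002],[8.5,0.1,0.0,2.2,0.0,0.001,-0.002],[8.5,0.0,-0.1,1.5,0.001,0.0,-0.001],[8.5,0.0,0.0,0.5,0.0,0.0,-0.001]]
[np.float64(0.578052156584382), np.float64(-0.08215889682707768), np.float64(0.005184610948246709), np.float64(16.020700586428752)]
```

Call:
send_rows(
  targets=[
    [8.5,0.0,0.1,0.5,0,0,-0.005],
    [8.5,0.0,0.1,1.5,0,0,-0.005],
    [8.5,0.0,0.1,2.5,0,0,-0.004],
    [8.5,0,0,3.0,0,0,0],
    [8.5,0,0,3.0,0,0,0],
    [8.5,0,0,3.0,0,0,0],
    [8.5,0,0,2.5,0,0,0],
    [8.5,0,0,2.0,0,0,0],
    [8.5,0,0,1.0,0,0,0],
    [8.5,0,0,0.4,0,0,0],
    [8.5,0,0,0,0,0,0],
  ],
)

```text
t: 4.32
tool_pos: [0.5784, -0.08, 0.0067]
tool_rot: [-0.132, 0.991, -0.0, 0.0]
force: [0.4, -0.3, 0.9]
finger_gap: 0.0849
finger_force: 0.0
```

Call:
send_rows(
  targets=[
    [7.5,0,0,0,0,0,0],
    [7.2,0,0,0,0,0,0],
    [7.0,0,0,0,0,0,0],
    [6.8,0,0,0,0,0,0],
    [6.6,0,0,0,0,0,0],
    [6.0,0,0,0,0,0,0],
    [6.0,0,0,0,0,0,0],
    [6.0,0,0,0,0,0,0],
  ],
  squeeze=40,
)

```text
t: 5.32
tool_pos: [0.5786, -0.0803, 0.0069]
tool_rot: [-0.132, 0.991, -0.0, 0.001]
force: [-0.1, -2.1, 5.6]
finger_gap: 0.0642
finger_force: 44.9
```

Call:
send_rows(
  targets=[
    [6.0,0,0,-0.2,0,0,0],
    [6.0,0,0,-0.5,0,0,0],
    [6.0,0,0,-0.8,0,0,0],
    [6.0,0,0,-0.8,0,0,0],
    [6.0,0,0,-0.5,0,0,0],
    [6.0,0,0,-0.2,0,0,0],
    [6.0,0,0,0,0,0,0],
    [6.0,0,0,0,0,0,0],
  ],
)

```text
t: 6.32
tool_pos: [0.5777, -0.0799, 0.0361]
tool_rot: [-0.132, 0.991, 0.0, -0.0]
force: [1.3, -0.1, -2.4]
finger_gap: 0.0639
finger_force: 44.2
```

Run:
```python
from h import *
for _ in range(3):
    ctrl.camera("side"); s=ctrl.observe();print(s["force"],s["ft_torque"],s["finger_gap"])
cv2.imwrite("pics/w2.png",ctrl.camera("wrist")[:,:,::-1])
```

```text
[ 0.07658192  0.05718074 -3.0029277 ] [ 0.01233726 -0.00393179  0.03807869] 0.06380303758752012
[ 0.2938345  -0.03572712 -1.4424827 ] [ 0.01871362 -0.0212269  -0.03840356] 0.06411128692858833
[ 0.05629613 -0.72825438 -1.7053029 ] [ 0.00075356 -0.00270913  0.01220896] 0.06386805619415985
```

View pics/w2.png

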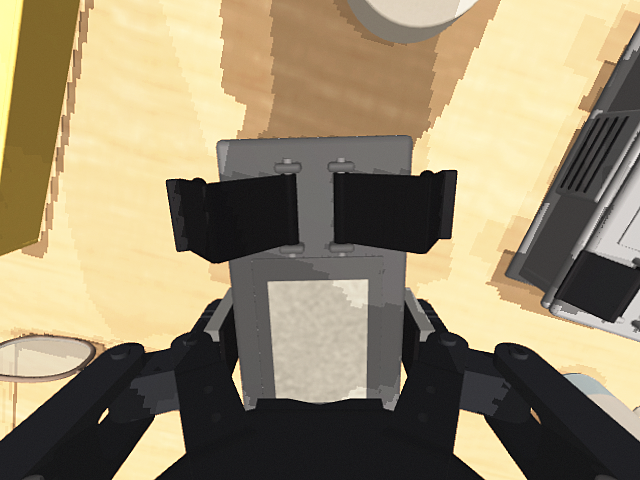

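P3 is held squarely and pulls only about 2 N, so it's empty. I'll set it back, then go to P2.

Call:
send_rows(
  targets=[
    [6.0,0,0,0.4,0,0,0],
    [6.0,0,0,0.7,0,0,0],
    [6.0,0,0,0.7,0,0,0],
    [6.0,0,0,0.6,0,0,0],
    [6.0,0,0,0.3,0,0,0],
    [6.0,0,0,0.2,0,0,0],
    [6.0,0,0,0,0,0,0],
    [6.6,0,0,0,0,0,0],
    [7.2,0,0,0,0,0,0],
    [8.0,0,0,0,0,0,0],
    [8.5,0,0,0,0,0,0],
    [8.5,0,0,0,0,0,0],
  ],
)

```text
t: 8.02
tool_pos: [0.578, -0.0799, 0.0073]
tool_rot: [-0.132, 0.991, 0.0, 0.0]
force: [-0.4, -0.4, -0.3]
finger_gap: 0.0852
finger_force: 0.0
```

Call:
send_rows(
  targets=[
    [8.5,0,0,-0.5,0,0,0],
    [8.5,0,0,-1.5,0,0,0],
    [8.5,0,0,-3.0,0,0,0],
    [8.5,0,0,-3.5,0,0,0],
    [8.5,0,0,-3.5,0,0,0],
    [8.5,0,0,-3.5,0,0,0],
    [8.5,0,0,-2.5,0,0,0],
    [8.5,0,0,-1.0,0,0,0],
  ],
)

```text
t: 9.02
tool_pos: [0.5792, -0.0797, 0.2003]
tool_rot: [-0.132, 0.991, -0.001, 0.002]
force: [0.4, -1.0, -1.0]
finger_gap: 0.085
finger_force: 0.0
```

Run:
```python
from h import *
s=ctrl.observe();print(s["t"],s["tool_pos"])
print(plan((.486,.058,.19,177),12,8.5))
```

```text
9.025 [ 0.57924872 -0.07967065  0.20027834]
[[8.5,0.1,0.3,0.0,0.0,0.0,0.006],[8.5,0.3,0.9,0.1,0.0,0.0,0.017],[8.5,0.5,1.2,0.1,0.0,0.001,0.027],[8.5,0.6,1.6,0.1,0.0,0.0,0.032],[8.5,0.8,1.8,0.1,-0.001,0.001,0.037],[8.5,0.9,1.9,0.1,0.0,0.0,0.039],[8.5,1.0,1.8,0.1,0.0,0.001,0.04],[8.5,0.9,1.7,0.1,0.0,0.0,0.037],[8.5,1.0,1.4,0.1,0.0,0.001,0.032],[8.5,0.7,1.1,0.1,0.0,0.0,0.026],[8.5,0.6,0.8,0.1,0.0,0.0,0.018],[8.5,0.2,0.2,0.0,-0.001,0.0,0.006]]
[np.float64(0.48550138255252234), np.float64(0.057611456948673534), np.float64(0.1899532646872767), np.float64(-3.0028389638296087)]
```

Call:
send_rows(
  targets=[
    [8.5,0.1,0.3,0.0,0,0,0.006],
    [8.5,0.3,0.9,0.1,0,0,0.017],
    [8.5,0.5,1.2,0.1,0,0,0.027],
    [8.5,0.6,1.6,0.1,0,0,0.032],
    [8.5,0.8,1.8,0.1,0,0,0.037],
    [8.5,0.9,1.9,0.1,0,0,0.039],
    [8.5,1.0,1.8,0.1,0,0,0.04],
    [8.5,0.9,1.7,0.1,0,0,0.037],
    [8.5,1.0,1.4,0.1,0,0,0.032],
    [8.5,0.7,1.1,0.1,0,0,0.026],
    [8.5,0.6,0.8,0.1,0,0,0.018],
    [8.5,0.2,0.2,0.0,0,0,0.006],
  ],
)

```text
t: 10.52
tool_pos: [0.483, 0.0581, 0.1865]
tool_rot: [0.026, 1.0, -0.0, -0.001]
force: [-0.2, 0.9, 0.2]
finger_gap: 0.085
finger_force: 0.0
```

Run:
```python
from h import *
p=ctrl.camera_params("wrist");s=ctrl.observe();print(s["tool_pos"]);im=ctrl.camera("wrist")[:,:,::-1].copy();cv2.imwrite("pics/w3.png",im)
hsv=cv2.cvtColor(im,cv2.COLOR_BGR2HSV)
for n,c in(("P2",(.486,.058,.043)),("P1",(.478,.256,.043))):
    u=proj(p,[c])[0].astype(int);print(n,u)
    m=np.zeros((480,640),np.uint8);m[max(0,u[1]-38):u[1]+38,max(0,u[0]-28):u[0]+28]=1
    for t in(140,):
        w=(hsv[...,2]>t)&(m>0);print(rect(p,cv2.morphologyEx(w.astype(np.uint8),2,np.ones((3,3))),.043))
print(plan((.486,.058,.007,177),11,8.5))
```

```text
[0.48301498 0.05810714 0.18649265]
P2 [320 226]
[485.2  54.4  49.7  34.3 177.1]
P1 [551 206]
[478.5 255.5  73.4  46.8   6.9]
[[8.5,0.0,0.0,0.4,0.0,0.0,0.0],[8.5,0.0,0.0,1.2,0.0,0.0,0.0],[8.5,-0.1,0.0,1.7,0.0,0.0,0.0],[8.5,0.0,0.0,2.1,0.0,0.0,0.0],[8.5,0.0,0.0,2.4,0.0,-0.001,0.0],[8.5,-0.1,0.0,2.4,0.0,0.0,0.0],[8.5,0.0,0.0,2.4,0.0,0.0,0.0],[8.5,0.0,0.0,2.1,0.0,0.0,0.0],[8.5,-0.1,0.0,1.7,0.0,0.0,0.0],[8.5,0.0,0.0,1.2,0.0,0.0,0.0],[8.5,0.0,0.0,0.4,0.0,0.0,0.0]]
[np.float64(0.4861316196714344), np.float64(0.05776372778197347), np.float64(0.006737357889864151), np.float64(-2.9831717812562104)]
```

View pics/w3.png

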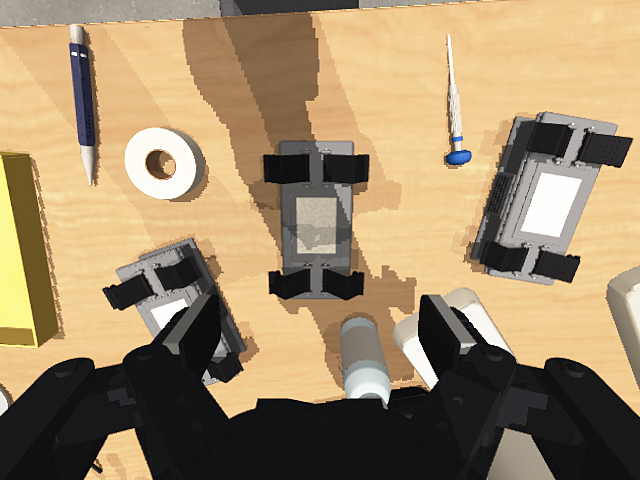

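The view shows P2's label at (317,223), between the fingers. The spray stands at (362,355), clear ahead of it. P1 is at (553,205). I'll go down and lift P2.

Call:
send_rows(
  targets=[
    [8.5,-0.1,-0.1,0.4,0,0,0],
    [8.5,-0.1,-0.1,1.2,0,0,0],
    [8.5,-0.1,-0.1,1.7,0,0,0],
    [8.5,0,0,2.1,0,0,0],
    [8.5,0,0,2.4,0,0,0],
    [8.5,0,0,2.4,0,0,0],
    [8.5,0,0,2.4,0,0,0],
    [8.5,0,0,2.1,0,0,0],
    [8.5,0,0,1.7,0,0,0],
    [8.5,0,0,1.2,0,0,0],
    [8.5,0,0,0.4,0,0,0],
    [8.5,0,0,0,0,0,0],
  ],
)

```text
t: 12.08
tool_pos: [0.4873, 0.0544, 0.0074]
tool_rot: [0.026, 1.0, 0.0, 0.0]
force: [-0.3, -1.0, -0.2]
finger_gap: 0.0849
finger_force: 0.0
```

Call:
send_rows(
  targets=[
    [7.5,0,0,0,0,0,0],
    [7.2,0,0,0,0,0,0],
    [7.0,0,0,0,0,0,0],
    [6.8,0,0,0,0,0,0],
    [6.6,0,0,0,0,0,0],
    [6.0,0,0,0,0,0,0],
    [6.0,0,0,0,0,0,0],
    [6.0,0,0,0,0,0,0],
  ],
  squeeze=45,
)

```text
t: 13.08
tool_pos: [0.4874, 0.0546, 0.0077]
tool_rot: [0.026, 1.0, 0.0, 0.0]
force: [-1.6, 0.3, 4.8]
finger_gap: 0.0636
finger_force: 50.8
```

Call:
send_rows(
  targets=[
    [6.0,0,0,-0.2,0,0,0],
    [6.0,0,0,-0.5,0,0,0],
    [6.0,0,0,-0.8,0,0,0],
    [6.0,0,0,-0.8,0,0,0],
    [6.0,0,0,-0.5,0,0,0],
    [6.0,0,0,-0.2,0,0,0],
    [6.0,0,0,0,0,0,0],
    [6.0,0,0,0,0,0,0],
  ],
)

```text
t: 14.08
tool_pos: [0.4868, 0.0542, 0.0371]
tool_rot: [0.026, 1.0, -0.0, -0.0]
force: [-1.0, -0.6, -2.0]
finger_gap: 0.0637
finger_force: 50.0
```

Run:
```python
from h import *
for _ in range(3):
    ctrl.camera("side"); s=ctrl.observe();print(s["force"],s["finger_gap"],s["tool_pos"])
```

```text
[ 0.90077401 -0.32671123 -1.9711544 ] 0.06384456428149206 [0.48676242 0.0541954  0.03703725]
[ 0.21061774  0.44552783 -2.42638824] 0.06363274872011787 [0.48676497 0.05422182 0.0370259 ]
[-0.34239763  0.6401122  -1.72742152] 0.06350164513051576 [0.48679567 0.05424488 0.03705618]
```

P2 is empty too (about 2 N), so P1 must be the full one. I'll put P2 back and go to P1.

Call:
send_rows(
  targets=[
    [6.0,0,0,0.4,0,0,0],
    [6.0,0,0,0.7,0,0,0],
    [6.0,0,0,0.7,0,0,0],
    [6.0,0,0,0.6,0,0,0],
    [6.0,0,0,0.3,0,0,0],
    [6.0,0,0,0.2,0,0,0],
    [6.0,0,0,0,0,0,0],
    [6.6,0,0,0,0,0,0],
    [7.2,0,0,0,0,0,0],
    [8.0,0,0,0,0,0,0],
    [8.5,0,0,0,0,0,0],
    [8.5,0,0,0,0,0,0],
  ],
)

```text
t: 15.72
tool_pos: [0.4871, 0.0542, 0.0083]
tool_rot: [0.026, 1.0, -0.0, 0.0]
force: [-0.5, -0.2, -0.6]
finger_gap: 0.085
finger_force: 0.0
```

Call:
send_rows(
  targets=[
    [8.5,0,0,-0.5,0,0,0],
    [8.5,0,0,-1.5,0,0,0],
    [8.5,0,0,-3.0,0,0,0],
    [8.5,0,0,-3.5,0,0,0],
    [8.5,0,0,-3.5,0,0,0],
    [8.5,0,0,-3.5,0,0,0],
    [8.5,0,0,-2.5,0,0,0],
    [8.5,0,0,-1.0,0,0,0],
  ],
)

```text
t: 16.73
tool_pos: [0.4881, 0.0546, 0.2008]
tool_rot: [0.026, 1.0, -0.0, 0.002]
force: [0.4, 0.1, -1.0]
finger_gap: 0.0854
finger_force: 0.0
```

Run:
```python
from h import *
s=ctrl.observe();print(s["t"],s["tool_pos"])
print(plan((.478,.254,.19,167.7),12,8.5))
```

```text
16.725 [0.48811627 0.05463386 0.20079537]
[[8.5,0.0,0.4,0.0,0.0,0.0,0.003],[8.5,0.2,1.1,0.1,0.0,0.0,0.009],[8.5,0.1,1.6,0.1,0.0,0.001,0.013],[8.5,0.3,2.0,0.1,0.0,0.0,0.017],[8.5,0.3,2.3,0.1,0.0,0.001,0.019],[8.5,0.5,2.5,0.1,0.0,0.0,0.02],[8.5,0.4,2.4,0.2,0.0,0.001,0.02],[8.5,0.5,2.3,0.1,0.0,0.0,0.019],[8.5,0.4,2.0,0.1,0.0,0.001,0.017],[8.5,0.4,1.6,0.1,0.0,0.0,0.013],[8.5,0.3,1.1,0.0,0.0,0.0,0.009],[8.5,0.1,0.3,0.1,0.0,0.0,0.003]]
[np.float64(0.4778954288166325), np.float64(0.2536980313607545), np.float64(0.1896974936728204), np.float64(-12.285662704073584)]
```

Call:
send_rows(
  targets=[
    [8.5,0.0,0.4,0.0,0,0,0.003],
    [8.5,0.2,1.1,0.1,0,0,0.009],
    [8.5,0.1,1.6,0.1,0,0,0.013],
    [8.5,0.3,2.0,0.1,0,0,0.017],
    [8.5,0.3,2.3,0.1,0,0,0.019],
    [8.5,0.5,2.5,0.1,0,0,0.02],
    [8.5,0.4,2.4,0.2,0,0,0.02],
    [8.5,0.5,2.3,0.1,0,0,0.019],
    [8.5,0.4,2.0,0.1,0,0,0.017],
    [8.5,0.4,1.6,0.1,0,0,0.013],
    [8.5,0.3,1.1,0.0,0,0,0.009],
    [8.5,0.1,0.3,0.1,0,0,0.003],
  ],
)

```text
t: 18.23
tool_pos: [0.4759, 0.2544, 0.1866]
tool_rot: [0.106, 0.994, 0.0, -0.001]
force: [0.5, -0.6, 0.5]
finger_gap: 0.0848
finger_force: 0.0
```

Run:
```python
from h import *
p=ctrl.camera_params("wrist");s=ctrl.observe();print(s["tool_pos"],R.from_quat(s["tool_rot"]).as_matrix().round(3).tolist());im=ctrl.camera("wrist")[:,:,::-1].copy();cv2.imwrite("pics/w4.png",im)
hsv=cv2.cvtColor(im,cv2.COLOR_BGR2HSV)
u=proj(p,[(.478,.254,.043)])[0].astype(int);print(u)
m=np.zeros((480,640),np.uint8);m[u[1]-38:u[1]+38,u[0]-28:u[0]+28]=1
w=(hsv[...,2]>140)&(m>0);print(rect(p,cv2.morphologyEx(w.astype(np.uint8),2,np.ones((3,3))),.043))
```

```text
[0.47589213 0.25442202 0.18659342] [[-0.977, 0.211, -0.002], [0.211, 0.977, 0.0], [0.002, -0.0, -1.0]]
[320 225]
[477.9 253.4  67.7  49.7 167.9]
```

View pics/w4.png

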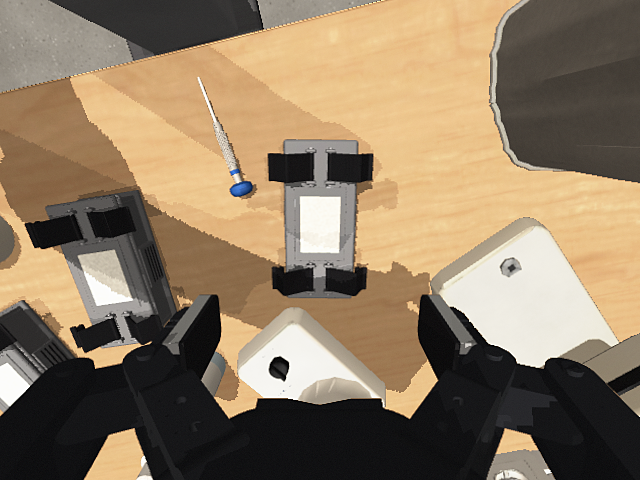

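P1's label is centred at (320,224), exactly under the tool. The heater base (310,370) and hooded instrument (590,90) are clear. I'll grasp P1.

Call:
send_rows(
  targets=[
    [8.5,-0.1,0,0.4,0,0,0],
    [8.5,-0.1,-0.1,1.2,0,0,0],
    [8.5,0,0,1.7,0,0,0],
    [8.5,0,0,2.1,0,0,0],
    [8.5,0,0,2.4,0,0,0],
    [8.5,0,0,2.4,0,0,0],
    [8.5,0,0,2.4,0,0,0],
    [8.5,0,0,2.1,0,0,0],
    [8.5,0,0,1.7,0,0,0],
    [8.5,0,0,1.2,0,0,0],
    [8.5,0,0,0.4,0,0,0],
    [8.5,0,0,0,0,0,0],
  ],
)

```text
t: 19.77
tool_pos: [0.4788, 0.2521, 0.0074]
tool_rot: [0.107, 0.994, 0.0, 0.0]
force: [-0.2, 0.6, -0.2]
finger_gap: 0.085
finger_force: 0.0
```

Call:
send_rows(
  targets=[
    [7.5,0,0,0,0,0,0],
    [7.2,0,0,0,0,0,0],
    [7.0,0,0,0,0,0,0],
    [6.8,0,0,0,0,0,0],
    [6.6,0,0,0,0,0,0],
    [6.0,0,0,0,0,0,0],
    [6.0,0,0,0,0,0,0],
    [6.0,0,0,0,0,0,0],
  ],
  squeeze=60,
)

```text
t: 20.78
tool_pos: [0.4794, 0.2536, 0.0084]
tool_rot: [0.107, 0.994, 0.001, 0.001]
force: [-1.0, 1.2, 4.9]
finger_gap: 0.0633
finger_force: 67.8
```

Call:
send_rows(
  targets=[
    [6.0,0,0,-0.2,0,0,0],
    [6.0,0,0,-0.5,0,0,0],
    [6.0,0,0,-0.8,0,0,0],
    [6.0,0,0,-0.8,0,0,0],
    [6.0,0,0,-0.5,0,0,0],
    [6.0,0,0,-0.2,0,0,0],
    [6.0,0,0,0,0,0,0],
    [6.0,0,0,0,0,0,0],
  ],
)

```text
t: 21.78
tool_pos: [0.4783, 0.2517, 0.037]
tool_rot: [0.107, 0.994, -0.0, -0.0]
force: [-0.4, 0.3, -6.8]
finger_gap: 0.0631
finger_force: 67.1
```

Run:
```python
from h import *
for _ in range(3):
    ctrl.camera("side"); s=ctrl.observe();print(s["force"],s["finger_gap"],s["tool_pos"])
x,y,z=s["tool_pos"]
e=plan((x,y,.15,167.8),7,6.0)
print();print(plan((.4975,-.298,.15,173),32,6.0,start=(x,y,.15,167.8)))
```

```text
[ 0.68032327 -0.36090008 -6.66439911] 0.06302525238024503 [0.47832351 0.25175272 0.03699864]
[ 1.47478429 -0.02681476 -5.43372575] 0.06344356456649278 [0.47834828 0.25178593 0.0370149 ]
[ 0.11712407  0.84405438 -6.44831652] 0.06333855556898747 [0.47836285 0.2517826  0.03702066]
[[6.0,0.0,0.0,-0.6,0.0,0.0,0.0],[6.0,0.0,0.0,-1.6,0.0,0.0,0.0],[6.0,0.0,0.0,-2.2,0.0,0.0,-0.001],[6.0,0.0,0.0,-2.5,0.0,0.0,0.0],[6.0,0.0,0.0,-2.2,0.0,0.0,0.0],[6.0,0.0,0.0,-1.6,0.0,0.0,-0.001],[6.0,0.0,0.0,-0.6,0.0,0.0,0.0]]

[[6.0,0.0,-0.2,0.0,0.0,0.0,0.0],[6.0,-0.2,-0.4,0.0,0.0,0.0,-0.001],[6.0,-0.1,-0.7,0.0,0.0,0.0,-0.001],[6.0,-0.3,-1.0,0.0,0.0,0.0,-0.002],[6.0,-0.3,-1.2,0.0,0.0,0.0,-0.002],[6.0,-0.3,-1.4,0.0,0.0,0.0,-0.002],[6.0,-0.4,-1.6,0.0,0.0,0.0,-0.003],[6.0,-0.5,-1.8,0.0,0.0,0.0,-0.003],[6.0,-0.4,-2.0,0.0,0.0,0.0,-0.003],[6.0,-0.5,-2.1,0.0,0.0,0.0,-0.004],[6.0,-0.5,-2.2,0.0,0.0,0.0,-0.004],[6.0,-0.6,-2.3,0.0,0.0,0.0,-0.004]]
[[6.0,-0.5,-2.4,0.0,0.0,0.0,-0.004],[6.0,-0.5,-2.5,0.0,0.0,0.0,-0.004],[6.0,-0.6,-2.5,0.0,0.0,0.0,-0.004],[6.0,-0.5,-2.5,0.0,0.0,0.0,-0.004],[6.0,-0.5,-2.5,0.0,0.0,0.0,-0.005],[6.0,-0.5,-2.5,0.0,0.0,0.0,-0.004],[6.0,-0.5,-2.5,0.0,0.0,0.0,-0.004],[6.0,-0.5,-2.4,0.0,0.0,0.0,-0.004],[6.0,-0.4,-2.3,0.0,0.0,0.0,-0.004],[6.0,-0.4,-2.3,0.0,0.0,0.0,-0.004],[6.0,-0.4,-2.1,0.0,0.0,0.0,-0.003],[6.0,-0.3,-2.0,0.0,0.0,0.0,-0.004]]
[[6.0,-0.3,-1.8,0.0,0.0,0.0,-0.003],[6.0,-0.3,-1.6,0.0,0.0,0.0,-0.002],[6.0,-0.3,-1.5,0.0,0.0,0.0,-0.003],[6.0,-0.2,-1.2,0.0,0.0,0.0,-0.002],[6.0,-0.1,-1.0,0.0,0.0,0.0,-0.002],[6.0,-0.1,-0.7,0.0,0.0,0.0,-0.001],[6.0,-0.1,-0.5,0.0,0.0,0.0,0.0],[6.0,0.0,-0.2,0.0,0.0,0.0,-0.001]]
[np.float64(0.49702860821518197), np.float64(-0.29842950593585726), np.float64(0.15), np.float64(-6.986084064309502)]
```

P1 weighs about 0.64 kg, so it is the full one. I'll carry it to the tray.

Call:
send_rows(
  targets=[
    [6.0,0,0,-0.6,0,0,0],
    [6.0,0,0,-1.6,0,0,0],
    [6.0,0,0,-2.4,0,0,0],
    [6.0,0,0,-2.6,0,0,0],
    [6.0,0,0,-2.4,0,0,0],
    [6.0,0,0,-2.0,0,0,0],
    [6.0,0,0,-1.2,0,0,0],
    [6.0,0,0,-0.5,0,0,0],
  ],
)

```text
t: 22.92
tool_pos: [0.4788, 0.252, 0.1711]
tool_rot: [0.107, 0.994, 0.0, 0.0]
force: [0.5, -0.1, -5.8]
finger_gap: 0.0632
finger_force: 67.7
```

Call:
send_rows(
  targets=[
    [6.0,0.0,-0.2,0,0,0,0],
    [6.0,-0.2,-0.4,0,0,0,-0.001],
    [6.0,-0.1,-0.7,0,0,0,-0.001],
    [6.0,-0.3,-1.0,0,0,0,-0.002],
    [6.0,-0.3,-1.2,0,0,0,-0.002],
    [6.0,-0.3,-1.4,0,0,0,-0.002],
    [6.0,-0.4,-1.6,0,0,0,-0.003],
    [6.0,-0.5,-1.8,0,0,0,-0.003],
    [6.0,-0.4,-2.0,0,0,0,-0.003],
    [6.0,-0.5,-2.1,0,0,0,-0.004],
    [6.0,-0.5,-2.2,0,0,0,-0.004],
    [6.0,-0.6,-2.3,0,0,0,-0.004],
  ],
)

```text
t: 24.42
tool_pos: [0.4846, 0.0766, 0.1704]
tool_rot: [0.093, 0.996, -0.0, 0.0]
force: [-0.0, -1.4, -5.2]
finger_gap: 0.0632
finger_force: 67.7
```

Call:
send_rows(
  targets=[
    [6.0,-0.5,-2.4,0,0,0,-0.004],
    [6.0,-0.5,-2.5,0,0,0,-0.004],
    [6.0,-0.6,-2.5,0,0,0,-0.004],
    [6.0,-0.5,-2.5,0,0,0,-0.004],
    [6.0,-0.5,-2.5,0,0,0,-0.005],
    [6.0,-0.5,-2.5,0,0,0,-0.004],
    [6.0,-0.5,-2.5,0,0,0,-0.004],
    [6.0,-0.5,-2.4,0,0,0,-0.004],
    [6.0,-0.4,-2.3,0,0,0,-0.004],
    [6.0,-0.4,-2.3,0,0,0,-0.004],
    [6.0,-0.4,-2.1,0,0,0,-0.003],
    [6.0,-0.3,-2.0,0,0,0,-0.004],
  ],
)

```text
t: 25.92
tool_pos: [0.493, -0.2137, 0.1703]
tool_rot: [0.069, 0.998, -0.0, -0.0]
force: [-0.4, 0.1, -5.6]
finger_gap: 0.0635
finger_force: 67.8
```

Call:
send_rows(
  targets=[
    [6.0,-0.3,-1.8,0,0,0,-0.003],
    [6.0,-0.3,-1.6,0,0,0,-0.002],
    [6.0,-0.3,-1.5,0,0,0,-0.003],
    [6.0,-0.2,-1.2,0,0,0,-0.002],
    [6.0,-0.1,-1.0,0,0,0,-0.002],
    [6.0,-0.1,-0.7,0,0,0,-0.001],
    [6.0,-0.1,-0.5,0,0,0,0],
    [6.0,0,-0.2,0,0,0,0],
  ],
)

```text
t: 26.92
tool_pos: [0.4963, -0.2984, 0.1703]
tool_rot: [0.062, 0.998, 0.0, 0.0]
force: [0.8, -0.2, -6.0]
finger_gap: 0.0635
finger_force: 67.8
```

Run:
```python
from h import *
s=ctrl.observe();print(s["t"],s["force"],s["finger_gap"],s["tool_pos"])
p=ctrl.camera_params("wrist");im=ctrl.camera("wrist")[:,:,::-1].copy();cv2.imwrite("pics/w5.png",im)
r=plan((.4975,-.298,.0105,173),18,6.0)
```

```text
26.925 [ 0.76771819 -0.18490843 -5.99664281] 0.06345544034420915 [ 0.49632152 -0.29840633  0.17026301]
[[6.0,0.0,0.0,0.1,0.0,0.0,0.0],[6.0,0.0,0.0,0.4,0.0,0.0,0.0],[6.0,0.0,0.0,0.7,0.0,0.0,0.0],[6.0,0.0,0.0,0.8,0.0,0.0,0.0],[6.0,0.0,0.0,1.0,0.0,0.0,0.0],[6.0,0.0,0.0,1.1,0.0,0.0,-0.001],[6.0,0.0,0.0,1.3,0.0,0.0,0.0],[6.0,-0.1,0.0,1.3,0.0,0.0,0.0],[6.0,0.0,0.0,1.3,0.0,0.0,0.0],[6.0,0.0,0.0,1.3,0.0,0.0,-0.001],[6.0,0.0,0.0,1.3,0.0,0.0,0.0],[6.0,0.0,0.1,1.2,0.0,0.0,0.0]]
[[6.0,0.0,0.0,1.2,0.0,0.0,0.0],[6.0,0.0,0.0,1.0,0.0,0.0,0.0],[6.0,0.0,0.0,0.8,0.0,0.0,0.0],[6.0,0.0,0.0,0.6,0.0,0.0,0.0],[6.0,0.0,0.0,0.4,0.0,0.0,-0.001],[6.0,0.0,0.0,0.2,0.0,0.0,0.0]]
```

View pics/w5.png

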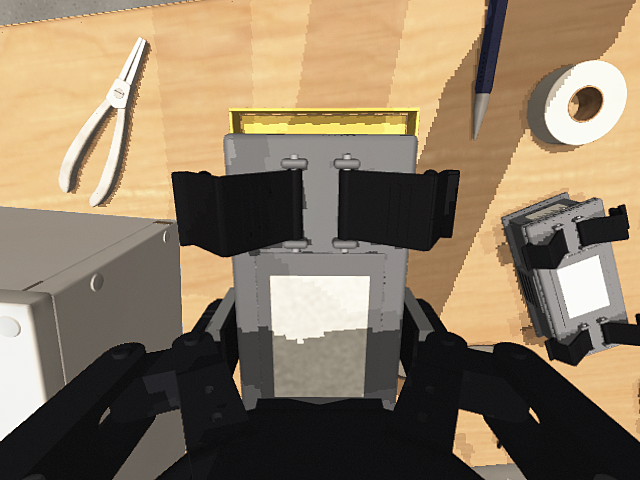

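The case is held over the tray, lid on, and the tray rim shows symmetrically around it (top edge 230–418). A box stands on the left, clear of the fingers. I'll lower gently.

Call:
send_rows(
  targets=[
    [6.0,0,0,0.3,0,0,0],
    [6.0,0,0,0.9,0,0,0],
    [6.0,-0.1,0,1.6,0,0,0],
    [6.0,0,0,2.0,0,0,0],
    [6.0,0,0,2.2,0,0,0],
    [6.0,0,0,2.2,0,0,0],
    [6.0,0,0,2.0,0,0,0],
    [6.0,0,0,1.6,0,0,0],
    [6.0,0,0,1.1,0,0,0],
    [6.0,0,0,0.7,0,0,0],
    [6.0,0,0,0.4,0,0,0],
    [6.0,0,0,0.2,0,0,0],
  ],
)

```text
t: 28.48
tool_pos: [0.4977, -0.2987, 0.0186]
tool_rot: [0.062, 0.998, -0.0, 0.0]
force: [-0.9, -0.2, -6.3]
finger_gap: 0.0634
finger_force: 67.7
```

Call:
send_rows(
  targets=[
    [6.0,0,0,0.2,0,0,0],
    [6.0,0,0,0.1,0,0,0],
    [6.0,0,0,0.1,0,0,0],
    [6.0,0,0,0.1,0,0,0],
    [6.0,0,0,0.1,0,0,0],
    [6.0,0,0,0,0,0,0],
  ],
)

```text
t: 29.22
tool_pos: [0.4971, -0.2984, 0.0122]
tool_rot: [0.062, 0.998, 0.0, -0.0]
force: [0.3, 0.4, -6.6]
finger_gap: 0.0638
finger_force: 67.8
```

Call:
send_rows(
  targets=[
    [6.0,0,0,0.05,0,0,0],
    [6.0,0,0,0.05,0,0,0],
    [6.0,0,0,0.05,0,0,0],
    [6.0,0,0,0,0,0,0],
  ],
)

```text
t: 29.72
tool_pos: [0.4973, -0.2985, 0.0111]
tool_rot: [0.062, 0.998, -0.0, -0.0]
force: [-1.0, 0.4, -2.5]
finger_gap: 0.0632
finger_force: 68.1
```

It has touched down (force eased from -6.3 to -2.5 N). I'll release and rise.

Call:
send_rows(
  targets=[
    [6.0,0,0,0.05,0,0,0],
    [6.6,0,0,0,0,0,0],
    [7.0,0,0,0,0,0,0],
    [7.4,0,0,0,0,0,0],
    [8.0,0,0,0,0,0,0],
    [8.5,0,0,0,0,0,0],
    [8.5,0,0,-0.5,0,0,0],
    [8.5,0,0,-1.5,0,0,0],
    [8.5,0,0,-2.5,0,0,0],
    [8.5,0,0,-3.5,0,0,0],
    [8.5,0,0,-3.5,0,0,0],
    [8.5,0,0,-3.0,0,0,0],
  ],
)

```text
t: 31.22
tool_pos: [0.4979, -0.2986, 0.1581]
tool_rot: [0.062, 0.998, -0.001, 0.001]
force: [0.6, -0.9, 0.6]
finger_gap: 0.085
finger_force: 0.0
```

Call:
send_rows(
  targets=[
    [0.0,0,0,-2.0,0,0,0],
    [0.0,0,0,-1.0,0,0,0],
    [0.0,0,0,0,0,0,0],
    [0.0,0,0,0,0,0,0],
    [0.0,0,0,0,0,0,0],
    [0.0,0,0,0,0,0,0],
    [0.0,0,0,0,0,0,0],
    [0.0,0,0,0,0,0,0],
  ],
  squeeze=20,
)

```text
t: 32.22
tool_pos: [0.4972, -0.2984, 0.1852]
tool_rot: [0.062, 0.998, 0.0, -0.0]
force: [0.3, 0.3, -0.5]
finger_gap: 0.0001
finger_force: 0.0
```

Run:
```python
from h import *
s=ctrl.observe();print(s["t"],s["tool_pos"],s["finger_gap"],s["tool_rot"])
p=ctrl.camera_params("wrist");im=ctrl.camera("wrist")[:,:,::-1].copy();cv2.imwrite("pics/w6.png",im)
p2=ctrl.camera_params("side");i2=ctrl.camera("side")[:,:,::-1].copy();cv2.imwrite("pics/side6.png",i2)
r=R.from_quat(s["tool_rot"]).as_matrix();c=np.array([.4973,-.2985,.0515])
X=np.array([c+r[:,0]*a+r[:,1]*b for a,b in((.05,.026),(-.05,-.026),(-.05,.026),(.05,-.026),(0,0))])
print(X.round(4).tolist());u=proj(p,X);print(u.round().tolist())
v=im.copy()
for q in u:cv2.drawMarker(v,tuple(int(k) for k in q),(0,0,255),0,12,1)
cv2.imwrite("pics/w6m.png",v)
hsv=cv2.cvtColor(im,cv2.COLOR_BGR2HSV);a,b=u[4].astype(int)
m=np.zeros((480,640),np.uint8);m[b-36:b+36,a-26:a+26]=1
w=(hsv[...,2]>140)&(m>0);print(rect(p,cv2.morphologyEx(w.astype(np.uint8),2,np.ones((3,3))),.0455))
```

```text
32.225 [ 0.49723821 -0.29841943  0.1851565 ] 8.237392684307777e-05 [ 6.23116217e-02  9.98056738e-01  8.10060188e-05 -5.94490694e-05]
[[0.4509, -0.2665, 0.0515], [0.5437, -0.3305, 0.0515], [0.5501, -0.2789, 0.0515], [0.4445, -0.3181, 0.0515], [0.4973, -0.2985, 0.0515]]
[[353.0, 166.0], [291.0, 281.0], [349.0, 281.0], [288.0, 166.0], [320.0, 226.0]]
[ 499.2 -299.2   63.3   45.4  172.9]
```

View pics/w6m.png

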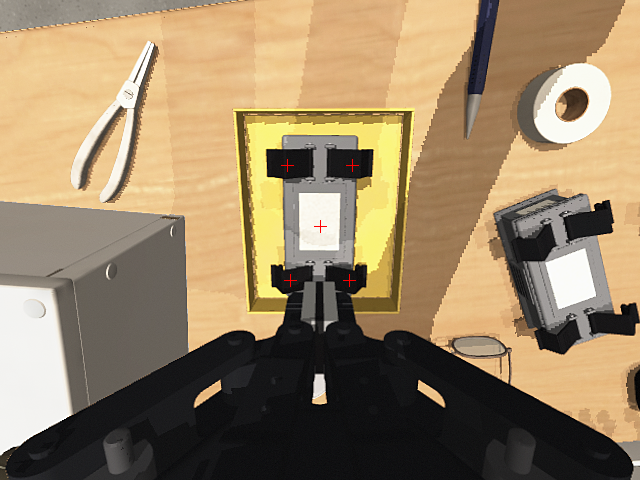

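The case sits centred in the tray at about (499,-299) mm, lid on. The red marks (353,166), (291,281), (349,281) and (288,166) all fall on the clip arms. First press: tool (+5.0,+2.6).

Call:
send_rows(
  targets=[
    [0,0.8,0.4,1.0,0,0,0],
    [0,1.6,0.9,2.5,0,0,0],
    [0,1.6,0.9,2.5,0,0,0],
    [0,1.0,0.4,2.0,0,0,0],
    [0,0,0,1.5,0,0,0],
    [0,0,0,1.0,0,0,0],
    [0,0,0,0.6,0,0,0],
    [0,0,0,0.5,0,0,0],
    [0,0,0,0.4,0,0,0],
    [0,0,0,0.4,0,0,0],
  ],
)

```text
t: 33.58
tool_pos: [0.4513, -0.2666, 0.0613]
tool_rot: [0.062, 0.998, -0.0, 0.0]
force: [0.9, 0.6, 0.5]
finger_gap: -0.0
finger_force: 0.2
```

Call:
send_rows(
  targets=[
    [0,0,0,0.3,0,0,0],
    [0,0,0,0.3,0,0,0],
    [0,0,0,0.3,0,0,0],
    [0,0,0,0.2,0,0,0],
    [0,0,0,0,0,0,0],
  ],
)

```text
t: 34.2
tool_pos: [0.4503, -0.2666, 0.0499]
tool_rot: [0.062, 0.998, 0.0, -0.0]
force: [-0.1, -0.1, -0.4]
finger_gap: -0.0001
finger_force: 0.0
```

Call:
send_rows(
  targets=[
    [0,0,0,0.1,0,0,0],
    [0,0,0,0.05,0,0,0],
    [0,0,0,0,0,0,0],
  ],
)

```text
t: 34.58
tool_pos: [0.4507, -0.2667, 0.0493]
tool_rot: [0.062, 0.998, -0.0, -0.0]
force: [-1.5, 0.5, 4.6]
finger_gap: 0.0002
finger_force: 2.5
```

It meets a firm arm top at z 0.0493, so the clip is home. Next is the diagonal one: tool (-5.0,-2.6).

Call:
send_rows(
  targets=[
    [0,0,0,-1.0,0,0,0],
    [0,0,0,-2.0,0,0,0],
    [0,-0.5,-0.2,-1.6,0,0,0],
    [0,-2.0,-1.0,0,0,0,0],
    [0,-2.5,-1.4,0,0,0,0],
    [0,-2.5,-1.4,0,0,0,0],
    [0,-2.0,-1.0,0,0,0,0],
    [0,-0.5,-0.2,0.6,0,0,0],
    [0,0,0,0.9,0,0,0],
    [0,0,0,0.7,0,0,0],
    [0,0,0,0.5,0,0,0],
    [0,0,0,0.4,0,0,0],
  ],
)

```text
t: 36.08
tool_pos: [0.5431, -0.3302, 0.0633]
tool_rot: [0.062, 0.998, 0.0, -0.0]
force: [0.3, 0.5, -0.7]
finger_gap: -0.0003
finger_force: 0.0
```

Call:
send_rows(
  targets=[
    [0,0,0,0.4,0,0,0],
    [0,0,0,0.3,0,0,0],
    [0,0,0,0.3,0,0,0],
    [0,0,0,0.3,0,0,0],
    [0,0,0,0.1,0,0,0],
    [0,0,0,0.1,0,0,0],
    [0,0,0,0,0,0,0],
  ],
)

```text
t: 36.95
tool_pos: [0.5435, -0.3301, 0.0494]
tool_rot: [0.062, 0.998, 0.0, -0.0]
force: [-1.7, 0.9, 3.7]
finger_gap: -0.0003
finger_force: 2.5
```

That one is home too (firm at 0.0494). Third: tool (-5.0,+2.6).

Call:
send_rows(
  targets=[
    [0,0,0,-1.0,0,0,0],
    [0,0,0,-2.0,0,0,0],
    [0,0,0.3,-1.6,0,0,0],
    [0,0,1.3,0,0,0,0],
    [0,0,2.0,0,0,0,0],
    [0,0,1.3,0,0,0,0],
    [0,0,0.3,0.6,0,0,0],
    [0,0,0,0.9,0,0,0],
    [0,0,0,0.7,0,0,0],
    [0,0,0,0.5,0,0,0],
    [0,0,0,0.4,0,0,0],
  ],
)

```text
t: 38.33
tool_pos: [0.5498, -0.2794, 0.0632]
tool_rot: [0.063, 0.998, 0.0, -0.0]
force: [1.5, -0.4, -0.5]
finger_gap: 0.0003
finger_force: 0.0
```

Call:
send_rows(
  targets=[
    [0,0,0,0.4,0,0,0],
    [0,0,0,0.3,0,0,0],
    [0,0,0,0.3,0,0,0],
    [0,0,0,0.3,0,0,0],
    [0,0,0,0.1,0,0,0],
    [0,0,0,0.1,0,0,0],
    [0,0,0,0,0,0,0],
  ],
)

```text
t: 39.2
tool_pos: [0.5497, -0.2795, 0.0494]
tool_rot: [0.063, 0.998, -0.0, -0.001]
force: [-2.6, 0.9, 5.1]
finger_gap: 0.0002
finger_force: 2.6
```

The third clip is home. Last: tool (+5.0,-2.6).

Call:
send_rows(
  targets=[
    [0,0,0,-1.0,0,0,0],
    [0,0,0,-2.0,0,0,0],
    [0,0.5,-0.2,-1.6,0,0,0],
    [0,2.0,-1.0,0,0,0,0],
    [0,2.5,-1.4,0,0,0,0],
    [0,2.5,-1.4,0,0,0,0],
    [0,2.0,-1.0,0,0,0,0],
    [0,0.5,-0.2,0.6,0,0,0],
    [0,0,0,0.9,0,0,0],
    [0,0,0,0.7,0,0,0],
    [0,0,0,0.5,0,0,0],
    [0,0,0,0.4,0,0,0],
  ],
)

```text
t: 40.7
tool_pos: [0.4451, -0.318, 0.0635]
tool_rot: [0.062, 0.998, -0.0, 0.0]
force: [0.1, -0.1, -0.2]
finger_gap: -0.0001
finger_force: 0.3
```

Call:
send_rows(
  targets=[
    [0,0,0,0.4,0,0,0],
    [0,0,0,0.3,0,0,0],
    [0,0,0,0.3,0,0,0],
    [0,0,0,0.3,0,0,0],
    [0,0,0,0.1,0,0,0],
    [0,0,0,0.1,0,0,0],
    [0,0,0,0,0,0,0],
  ],
)

```text
t: 41.58
tool_pos: [0.4441, -0.3171, 0.0493]
tool_rot: [0.062, 0.998, 0.0, -0.001]
force: [-3.0, 1.5, 8.5]
finger_gap: 0.0003
finger_force: 3.6
```

Call:
send_rows(
  targets=[
    [0,0,0,-1.0,0,0,0],
    [0,0,0,-2.5,0,0,0],
    [0,0,0,-4.0,0,0,0],
    [0,-1.5,0.8,-4.0,0,0,0],
    [0,-2.0,1.0,-3.0,0,0,0],
    [0,-1.5,0.8,-1.0,0,0,0],
    [0,0,0,0,0,0,0],
    [0,0,0,0,0,0,0],
  ],
)

```text
t: 42.58
tool_pos: [0.4953, -0.2983, 0.2016]
tool_rot: [0.062, 0.998, 0.001, -0.002]
force: [-0.5, -0.9, -0.3]
finger_gap: -0.0004
finger_force: 0.0
```

Run:
```python
from h import *
s=ctrl.observe();print(s["t"],s["tool_pos"],s["force"])
im=ctrl.camera("wrist")[:,:,::-1].copy();sd=ctrl.camera("side")[:,:,::-1].copy()
a=cv2.resize(im[80:360,200:640],None,fx=1.1,fy=1.1);b=cv2.resize(sd[140:420,190:450],(286,308))
cv2.imwrite("pics/fin.png",np.hstack([a,b]))
```

```text
42.575 [ 0.49531965 -0.29826138  0.20162029] [-0.51565338 -0.93685049 -0.3451119 ]
```

View pics/fin.png

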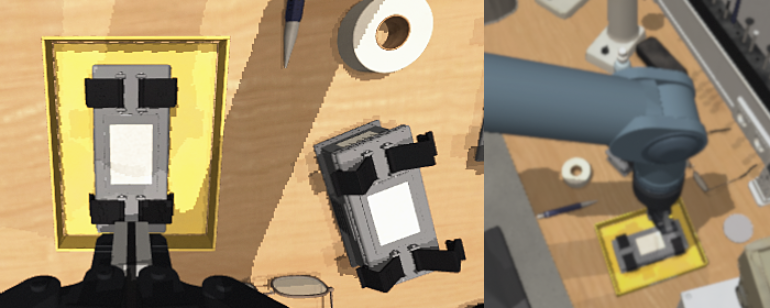

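The final view shows the case flat in the tray with all four arms level (left panel: 85–178 across, at rows 92 and 208). P3 stands on the bench with its clips open, and the bystanders are in place.

```bash
python3 -c "
from workcell import ctrl
print(ctrl.job_done())"
```

```text
the job is handed in; nothing more can be done
None
```

The full case (about 0.64 kg, the one that stood farthest left) is flat in the job tray with its lid on and all four clips home in opposite-corner order. The two empties are back on the bench with lids on and clips open, nothing was seen knocked about, and I handed the job in at about 43 s; no verdict was returned.

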